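Square a capsule plate in the corner stops, then load it in the filler bed

ROBOT

A 6-joint arm with a two-finger parallel gripper is mounted at the origin on a cart in front of the work surface, level with it; the furniture and walls round the work are solid. World frame = base frame: x ahead of the robot, y to its left, z up, the work surface at z = 0. Lengths are in mm, angles in rad, forces in N, time in s.
With the tool pointing down it reaches from about 375 to 925 mm from the base axis. Payload 5.7 kg.
Tool frame: the origin (TCP) lies at the very end of the fingers, on their centre line; the grasp point (between the pads) lies behind it (bot.grasp_offset is the z of the grasp point in the tool frame, in mm); z points along the fingers, y is the line along which they close (so a half turn about z gives the same grasp; the last joint's range is limited). The gripper opens to 88 mm and grips with 3 to 60 N. Pads are 20 mm wide; open, the fingers measure 115 mm over their backs; the gripper's body (75 mm by 178 mm) begins 61 mm behind the grasp point.
Start: joints at [1.006, 0.359, 1.51, -0, 1.272, -0.115], TCP at [260.859, 540.291, 222.623] pointing down, gripper open.
Joint ranges: [-2.97, 2.97], [-1.01, 2.36], [0.21, 2.38], [-0.96, 4.11], [0.2, 2.71], [-2.98, 2.98]. Speed limits (rad/s): [2.39, 2.39, 3.14, 3.14, 3.14, 3.14].

INTERFACE

Orientations are given as a unit quaternion [x, y, z, w].
In Python, from rig import bot, eoat, vision, workorder, readout gives the robot as it stands. The module is installed in compiled form; this text tells all that it offers. Calls block until the motion is done:
- bot.move_pose(position, orientation): joint-space move of the TCP to a pose.
- bot.move_straight(position, speed=150, frame=None, f_stop=None): straight line of the TCP; frame=None keeps the orientation; speed is the mean speed in mm/s. With f_stop (N) it stops when the force on the tool has changed by that much, and returns True; else False.
- bot.movej(angles): joint-space move.
- eoat.command_gripper(opening, f_grip=None): finger opening in mm; f_grip is the grip in N (None keeps the last); returns when the fingers have stopped.
- bot.wait(seconds).
- bot.solve_ik(position, orientation): joint angles nearest the present ones, or None.
- vision.get_image(name): name is "side" or "top" or "wrist"; returns (picture, depth): 480x640x3 uint8, blue, green, red; 480x640 float32, mm along the optical axis (not along the pixel's ray), 0 where there is no reading.
- vision.camera_params(name): a dict with "mtx" (3x3 intrinsics, pixels), "position" and "rotation" of the camera in the world. Camera axes: x right, y up, looking along -z (the intrinsics and any distortion apply to the point x, -y, -z); pixel columns grow to the right and rows downward; lengths in mm; the calibration is good to about 2 mm. A picture is of the moment at which its call begins: read the wrist's pose just before it. camera_params takes no time and is no camera call; for the wrist camera it gives the pose at the moment of the call.
A pose or a line that the arm cannot do raises bot.Unreachable and nothing moves.
- workorder.job_done(): hands the job in; it is judged then, once.
Readings, each from a call of its own:
- readout.current_t(): time.
- readout.current_qpos(): joint angles.
- readout.current_qvel(): joint speeds.
- readout.current_joint_efforts(): joint torques, N m.
- readout.current_tcp_pos(): TCP position.
- readout.current_eef_rot(): TCP orientation.
- readout.current_wrist_force(): force on the tool from outside, world axes, zero at the start.
- readout.current_ft_torque(): the same for the moment, N m.
- readout.current_opening(): finger opening in mm.
- readout.current_grasp_force(): force on a finger pad.
Only numpy, scipy, OpenCV 4.12 (cv2) and the standard library are available. Lean on these libraries where they do the work, as an engineer would, in place of code of your own. Each camera call takes 0.05 s, during which the arm holds its last target. There are 200 camera calls.

TASK

On the sloped stand, slide the dimpled capsule plate down and along until it lies by itself, let go, square against both lower stops and the side stop. Then pick it up and set it down, dimples up, flat between the four corner guides of the capsule filler bed, without dropping it in, and let go. Do not disturb the pill pot, tablet cutter, amber bottle and carton standing about.

Things in the scene. Friction and masses are not known exactly. Their poses are not given: they have to be found in the camera images.
- plate: Flat aluminium capsule plate, 50 x 110 x 10 mm, about 120 g, loose; 3 x 7 small dark dimples on top. Origin: centre of its underside; x across the 50 mm width, y along the length, z out of the dimpled face. Starts askew on the sloped stand, clear of the stops, 14 to 26 mm up the slope and 10 to 28 mm to +y of its squared place; friction keeps it from sliding by itself.
- stand: Sloped grey stand, fixed, tilted 24 degrees, low edge towards the robot. Origin: corner on the board's face where the lines of the stop faces meet; x up the slope, y along the lower stops (to the robot's left), z square off the face. Board face at z = 0, x -45 to 105, y -32 to 168 mm. Carries three steel stops, 16 mm high and 8 mm thick: two lower, one side.
- lower_gap (a point): Point on the board's face midway between the two lower stops, in the line of their faces (stand x 0, y 55 mm). The plate's long edge rests on these faces. The stops stand at stand y 0 to 33 and y 77 to 110 mm; the 44 mm between them is free for a finger. Axes as the stand's.
- side_stop (a point): Foot of the middle of the side stop's face (stand x 25, y 0 mm); the stop is 26 mm long, from x 12 to 38 mm, and faces +y; the plate's right-hand short end goes against it. Axes as the stand's.
- squared (a point): Point on the board's face where the centre of the plate's underside lies when squared against all three stops (stand x 25, y 55 mm), its width along x. To grip it there across its width the tool stands square to the board, 24 degrees from vertical, leaning back to the robot, fingers closing along x. Overhead, a wall shelf's edge hangs 0.42 m above the bench from 0.59 m ahead on.
- bed: Capsule filler bed, fixed: white block 90 x 150 mm, its flat dimpled top 16 mm above the bench. Four L-shaped steel corner guides, 6 mm high, leave a place 55 x 115 mm (2.5 mm play round the plate). Origin: centre of the top; x across the plate's width, y along its length, z up. Guides stand only from y +-45 mm outwards: mid long sides are free for fingers. Either way round will do.
- pill_pot: Bystander: small white pill pot, 36 mm wide and 46 mm high, origin centre of its underside.
- cutter: Bystander: tablet cutter, blue lid on white base, 36 x 84 x 26 mm, origin centre of its underside.
- amber_bottle: Bystander: amber bottle with dark cap, 52 mm wide and 95 mm high, origin centre of its underside.
- carton: Bystander: green and white carton, 32 x 90 x 46 mm, origin centre of its underside.
Mind the look-alikes: they are no part of the job. What is shaped like the plate but green, turquoise or yellow is not meant.

How it is judged:
By the outcome, as a careful person would: the job done as asked, in the order asked, and still so for the second after the job is handed in, with the robot touching nothing.
It also fails if it takes over 54 s, if anything falls off the work surface, if the arm or the gripper's body presses on something with over 40 N, if the wrist force passes 120 N, or if a joint passes its speed limit or range.

## Working session

There is one attempt and no reset: what is moved stays moved. The work goes in short steps, each a Python script; the robot and the scene stay as the last script left them, time stands still between calls to the robot, and variables do not carry over. Pictures are saved under pics/ and viewed, at most 10 in all, crops included, and the job is handed in when it is done.

```bash
mkdir -p pics
python3 - <<'E'
from rig import bot, eoat, vision, workorder, readout
import cv2,numpy as np
for n in("top","side"):
    im,d=vision.get_image(n); p=vision.camera_params(n); print(n,p)
    cv2.imwrite(f"pics/{n}0.png",im); np.savez(f"{n}0.npz",im=im,d=d,K=p["mtx"],t=p["position"],R=p["rotation"])
print(bot.grasp_offset, readout.current_t(), readout.current_eef_rot(), readout.current_opening())
p=vision.camera_params("wrist");print(p)
E
```

```text
top {'mtx': array([[564.66500363,   0.        , 312.9889791 ],
       [  0.        , 564.66500363, 249.0394604 ],
       [  0.        ,   0.        ,   1.        ]]), 'position': array([ 402.74529032,   14.83449222, 1683.20084091]), 'rotation': array([ 0.02248028, -0.02883402, -0.69938743,  0.71380701])}
side {'mtx': array([[583.36604448,   0.        , 319.57621154],
       [  0.        , 583.36604448, 233.41619894],
       [  0.        ,   0.        ,   1.        ]]), 'position': array([  51.21353391, -974.00385957,  964.60567051]), 'rotation': array([ 0.41886736, -0.09113143, -0.21096282,  0.87848727])}
-18.700000000000003 0.1 [ 2.23008886e-01  9.74816053e-01 -7.91076145e-04 -2.73249796e-04] 87.82754452676767
{'mtx': array([[372.95248021,   0.        , 329.22264948],
       [  0.        , 372.95248021, 247.75320123],
       [  0.        ,   0.        ,   1.        ]]), 'position': array([184.86084368, 575.43434348, 383.97314765]), 'rotation': array([-0.13007268, -0.08086679,  0.5252328 ,  0.83706162])}
```

View pics/top0.png

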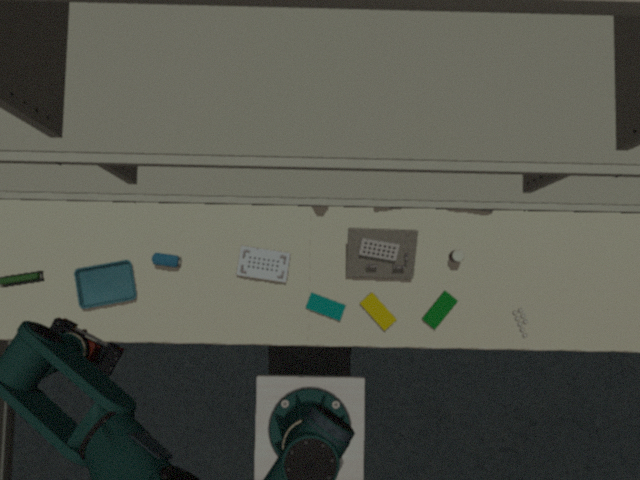

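View pics/side0.png

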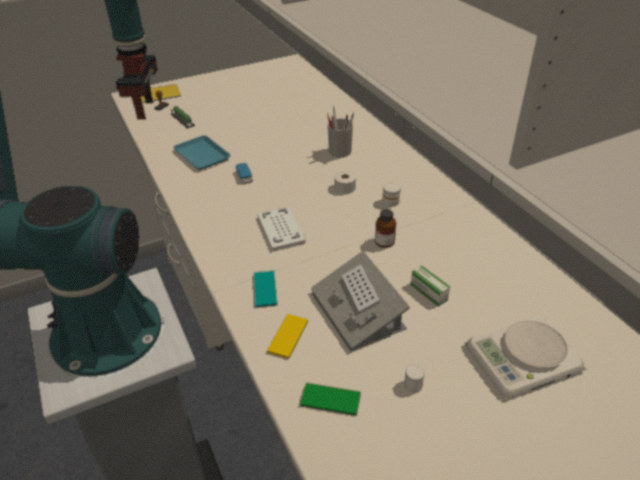

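Top view: the stand is at about (382,255), the plate on it at (380,249) and the bed at (264,264). The side view shows the bottle and carton behind the stand and the pill pot to its right. Next I'll get coarse positions, then look with the wrist camera.

```bash
cat > h.py <<'E'
from rig import bot, eoat, vision, workorder, readout
import cv2,numpy as np
from scipy.spatial.transform import Rotation as Ro
def pts(K,t,R,uv,d):
    uv=np.atleast_2d(uv).astype(float); d=np.atleast_1d(d)
    c=np.c_[(uv[:,0]-K[0,2])/K[0,0]*d, -(uv[:,1]-K[1,2])/K[1,1]*d, -d]
    return Ro.from_quat(R).apply(c)+t
def ray_plane(K,t,R,uv,p0,n):
    q=pts(K,t,R,uv,np.ones(len(np.atleast_2d(uv))))-t
    s=((p0-t)@n)/(q@n); return t+q*s[:,None]
def quat(x,y,z): return Ro.from_matrix(np.c_[x,y,z]).as_quat()
def grab(n,f=None):
    p=vision.camera_params(n); im,d=vision.get_image(n)
    if f: cv2.imwrite(f"pics/{f}.png",im); np.savez(f"{f}.npz",im=im,d=d,K=p["mtx"],t=p["position"],R=p["rotation"])
    return im,d,p["mtx"],p["position"],p["rotation"]
E
python3 - <<'E'
from h import *
np.set_printoptions(precision=1,suppress=True)
z=np.load("top0.npz");K,t,R,d=z["K"],z["t"],z["R"],z["d"]
for n,uv in dict(st_tl=(350,231),st_tr=(416,232),st_bl=(348,277),st_br=(412,279),stop1=(371,269),stop2=(398,271),side=(405,259),plate=(380,250),bed=(264,264),bedtl=(240,247),bedtr=(291,251),bedbl=(237,277),bedbr=(287,283),pot=(456,255),tab=(300,235)).items():
    print(n,pts(K,t,R,uv,d[uv[1],uv[0]]))
q=readout.current_eef_rot();T=Ro.from_quat(q);p=vision.camera_params("wrist")
print("cam in tool",T.inv().apply(p["position"]-readout.current_tcp_pos()),(T.inv()*Ro.from_quat(p["rotation"])).as_matrix())
# tool down, fingers y along world y / x
for pos in([400,-150,300],[400,-170,380],[450,140,300],[480,-170,330]):
  for x in ([1,0,0],[-1,0,0],[0,1,0],[0,-1,0]):
    x=np.array(x,float);zz=np.array([0,0,-1.]);
    print(pos,x,bot.solve_ik(pos,quat(x,np.cross(zz,x),zz)))
E
```

```text
st_tl [[ 573.8 -103.4   74.8]]
st_tr [[ 575.  -292.8   74.8]]
st_bl [[ 443.9 -104.9    2.7]]
st_br [[ 441.9 -296.3   -0.9]]
stop1 [[ 468.1 -170.3   27.5]]
stop2 [[ 463.9 -249.8   26.8]]
side [[ 497.5 -263.9   62.8]]
plate [[ 522.2 -192.1   58.9]]
bed [[476.7 144.5  20.2]]
bedtl [[525.6 216.9  17. ]]
bedtr [[517.8  66.4   3.6]]
bedbl [[437.2 225.1   1.3]]
bedbr [[422.5  76.5  -7.4]]
pot [[ 512.9 -414.2   50.6]]
tab [[567.1  40.7  -4.6]]
cam in tool [  83.7   -1.1 -162.1] [[-0.   1.   0.3]
 [ 1.   0.  -0. ]
 [-0.   0.3 -1. ]]
[400, -150, 300] [1. 0. 0.] [-0.5  0.   1.7 -0.   1.4  1.1]
[400, -150, 300] [-1.  0.  0.] [-0.5  0.   1.7 -0.   1.4 -2.1]
[400, -150, 300] [0. 1. 0.] [-0.5  0.   1.7 -0.   1.4 -0.5]
[400, -150, 300] [ 0. -1.  0.] [-0.5  0.   1.7 -0.   1.4  2.6]
[400, -170, 380] [1. 0. 0.] [-0.6 -0.   1.6 -0.   1.6  1. ]
[400, -170, 380] [-1.  0.  0.] [-0.6 -0.   1.6 -0.   1.6 -2.1]
[400, -170, 380] [0. 1. 0.] [-0.6 -0.   1.6 -0.   1.6 -0.6]
[400, -170, 380] [ 0. -1.  0.] [-0.6 -0.   1.6 -0.   1.6  2.6]
[450, 140, 300] [1. 0. 0.] [ 0.2  0.1  1.7 -0.   1.4  1.7]
[450, 140, 300] [-1.  0.  0.] [ 0.2  0.1  1.7 -0.   1.4 -1.4]
[450, 140, 300] [0. 1. 0.] [ 0.2  0.1  1.7 -0.   1.4  0.2]
[450, 140, 300] [ 0. -1.  0.] None
[480, -170, 330] [1. 0. 0.] [-0.5  0.1  1.5 -0.   1.5  1.1]
[480, -170, 330] [-1.  0.  0.] [-0.5  0.1  1.5 -0.   1.5 -2. ]
[480, -170, 330] [0. 1. 0.] [-0.5  0.1  1.5 -0.   1.5 -0.5]
[480, -170, 330] [ 0. -1.  0.] [-0.5  0.1  1.5 -0.   1.5  2.7]
```

Run:
```python
from h import *
np.set_printoptions(precision=2,suppress=True)
z=np.array([0,0,-1.]);x=np.array([-1.,0,0])
bot.move_pose([470,140,230],quat(x,np.cross(z,x),z)); grab("wrist","bed1")
a=np.radians(24);sx=np.array([np.cos(a),0,np.sin(a)]);n=np.array([-np.sin(a),0,np.cos(a)])
p=np.array([501,-210,42])+180*n; q=quat(-sx,np.cross(-n,-sx),-n)
s=bot.solve_ik(p,q);print(s)
if s is not None: bot.move_pose(p,q); grab("wrist","st1")
print(readout.current_t(),readout.current_qpos())
```

```text
[-0.86  0.04  2.08  0.45  0.79 -2.71]
3.1917 [-0.86  0.04  2.08  0.45  0.79 -2.71]
```

View pics/bed1.png

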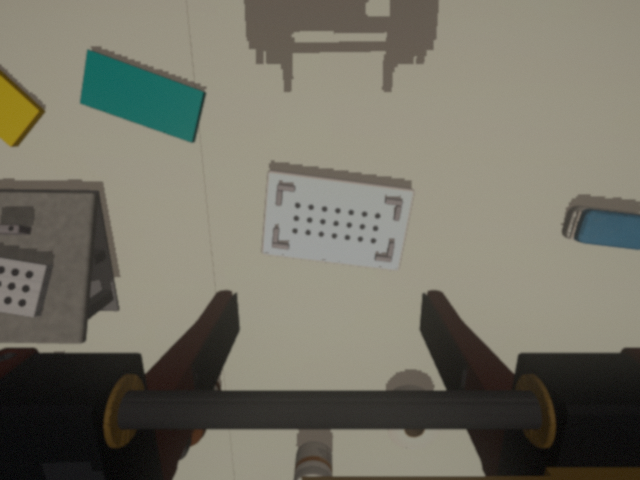

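View pics/st1.png

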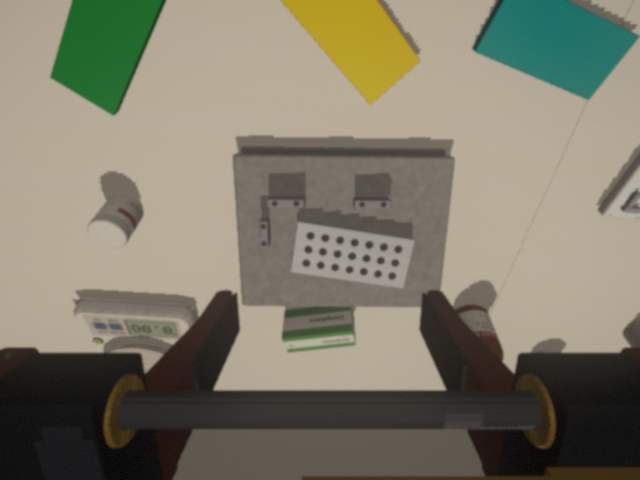

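Bed view: the white bed has corners near (270,172), (413,187), (398,268) and (263,252), with its 3x7 dimples centred at about (336,223). Stand view: the board runs from (235,155) to (453,157) down to (441,305) and (243,305). The lower stops are at (286,203) and (371,203), the side stop at (264,232), and the askew plate at (353,253).

```bash
cat >> h.py <<'E'
def dimples(im,roi,p0,n,K,t,R,amin=12,amax=120):
    x0,y0,x1,y1=roi; g=cv2.cvtColor(im,cv2.COLOR_BGR2GRAY)[y0:y1,x0:x1]
    m=cv2.adaptiveThreshold(g,255,cv2.ADAPTIVE_THRESH_MEAN_C,cv2.THRESH_BINARY_INV,21,18)
    k,_,s,c=cv2.connectedComponentsWithStats(m)
    ok=[i for i in range(1,k) if amin<=s[i,4]<=amax and max(s[i,2:4])<=1.7*min(s[i,2:4])]
    return ray_plane(K,t,R,c[ok]+[x0,y0],p0,n)
def load(f):
    z=np.load(f+".npz"); return [z[k] for k in("im","d","K","t","R")]
E
python3 - <<'E'
from h import *
np.set_printoptions(precision=2,suppress=True)
im,d,K,t,R=load("bed1")
P=dimples(im,(284,195,388,248),np.array([0,0,16.]),np.array([0,0,1.]),K,t,R)
print(len(P)); r=cv2.minAreaRect(P[:,:2].astype(np.float32));print("bed dimples",r,P[:,:2].mean(0),"depth z",np.median(pts(K,t,R,[(310,229),(340,232),(325,213)],[d[229,310],d[232,340],d[213,325]])[:,2]))
g=cv2.cvtColor(im,cv2.COLOR_BGR2GRAY)
m=cv2.inRange(cv2.cvtColor(im,cv2.COLOR_BGR2HSV),(0,0,140),(180,22,255));k,l,s,c=cv2.connectedComponentsWithStats(m)
i=l[250,300];print("block",s[i]);v,u=np.nonzero(l==i);Q=ray_plane(K,t,R,np.c_[u,v],np.array([0,0,16.]),np.array([0,0,1.]));print(cv2.minAreaRect(Q[:,:2].astype(np.float32)))
im,d,K,t,R=load("st1")
U,V=np.meshgrid(np.arange(170,520),np.arange(120,330));uv=np.c_[U.ravel(),V.ravel()];dd=d[V.ravel(),U.ravel()]
W=pts(K,t,R,uv,dd)
sel=(uv[:,0]>250)&(uv[:,0]<430)&(uv[:,1]>265)&(uv[:,1]<300)|(uv[:,0]>250)&(uv[:,0]<430)&(uv[:,1]>165)&(uv[:,1]<190)
A=W[sel]
for _ in range(6):
    c0=A.mean(0);n=np.linalg.svd(A-c0,full_matrices=False)[2][2];n*=np.sign(n[2]);e=(W-c0)@n;A=W[sel&(abs(e)<3)]
print("n",n,np.degrees(np.arccos(n[2])),"c0",c0,len(A),e[sel&(abs(e)<3)].std())
# in-plane frame: x up slope
sy=np.cross(n,[np.cos(np.radians(24)),0,np.sin(np.radians(24))]);sy/=np.linalg.norm(sy);sx=np.cross(sy,n)
m=(abs(e)<3).astype(np.uint8).reshape(U.shape)*255;m=cv2.morphologyEx(m,cv2.MORPH_OPEN,np.ones((3,3)));k,l,s,c=cv2.connectedComponentsWithStats(m);i=1+np.argmax(s[1:,4]);sel=(l==i).ravel()
Q=ray_plane(K,t,R,uv[sel],c0,n)-c0;q=np.c_[Q@sx,Q@sy].astype(np.float32);print("board",cv2.minAreaRect(q),q.min(0),q.max(0))
m=((e>11)&(e<22)).astype(np.uint8).reshape(U.shape);k,l,s,c=cv2.connectedComponentsWithStats(m)
for i in range(1,k):
    if s[i,4]>40:
        a=uv[(l==i).ravel()];Q=ray_plane(K,t,R,a,c0+16*n,n)-c0;q=np.c_[Q@sx,Q@sy].astype(np.float32);print("hi",s[i],cv2.minAreaRect(q),np.percentile(q,[1,99],axis=0).ravel())
P=dimples(im,(285,215,420,292),c0+10*n,n,K,t,R);Q=P-c0;q=np.c_[Q@sx,Q@sy].astype(np.float32);print("plate",len(q),q.mean(0),cv2.minAreaRect(q))
o=cv2.resize(im[130:320,200:480],None,fx=2.8,fy=2.8,interpolation=cv2.INTER_CUBIC);cv2.imwrite("pics/crop1.png",o)
E
```

```text
22
bed dimples ((485.3084411621094, 141.879638671875), (90.6310043334961, 42.37217712402344), 82.74410247802734) [479.44 144.03] depth z 15.51948406488043
block [ 263  173  150   97 9540]
((478.7215576171875, 146.2950439453125), (146.53431701660156, 86.62158966064453), 82.60582733154297)
n [-0.41  0.01  0.91] 24.02235901627778 c0 [ 511.39 -204.25   47.74] 8655 0.7248465281970095
board ((0.2574005126953125, 6.2062225341796875), (198.20692443847656, 148.76148986816406), 89.28035736083984) [-74.49 -93.67] [ 74.99 106.08]
hi [ 97  78  38  10 360] ((-33.95950698852539, -44.642906188964844), (32.71348190307617, 8.00598430633545), 89.9280014038086) [-37.97 -60.84 -29.94 -28.35]
hi [184  78  38  11 354] ((-33.28313064575195, 32.03019332885742), (32.95134735107422, 8.588891983032227), 87.72377014160156) [-37.01  15.72 -28.95  48.3 ]
hi [ 89 100  11  28 260] ((-5.579504013061523, -65.08441162109375), (8.364352226257324, 25.296184539794922), 89.69367980957031) [-18.22 -69.21   7.06 -60.94]
plate 22 [16.46 17.23] ((6.224237442016602, 19.114450454711914), (87.7980728149414, 51.44622039794922), 80.88169860839844)
```

View pics/crop1.png

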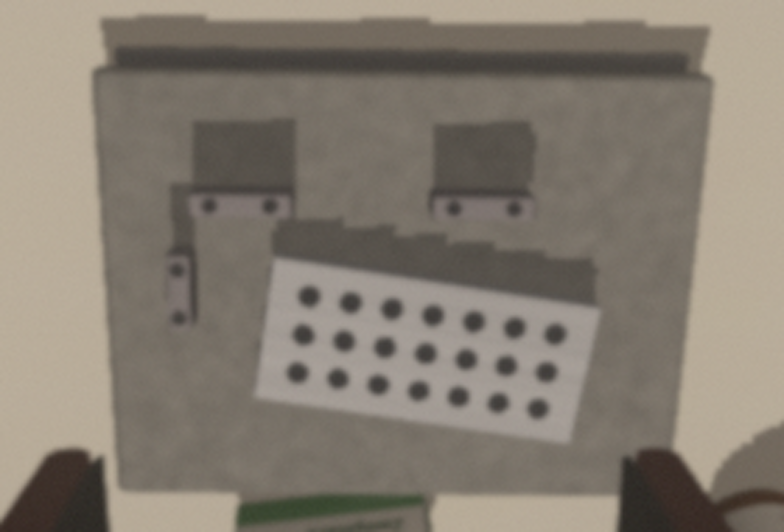

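Crop: the plate's centre dimple is at about (425,353) in the crop, which is (352,256) in full. The plate is turned about 9° and its left end is uphill. Now I'll fix the stand frame and push the plate down with two spread fingers, which also squares it.

```bash
cat >> h.py <<'E'
_n=np.array([-.407,.0,.9135]); _n[1]=np.nan
def stand():
    z=np.load("stand.npz"); return z["O"],z["S"]   # S columns: sx sy n
def SW(p): O,S=stand(); return O+S@np.asarray(p,float)
def qpush(): O,S=stand(); return quat(-S[:,0],S[:,1],-S[:,2])
def qgrip(): O,S=stand(); return quat(S[:,1],S[:,0],-S[:,2])
def tcpS(): O,S=stand(); return S.T@(readout.current_tcp_pos()-O)
def FS(): return stand()[1].T@readout.current_wrist_force()
def plate_in_stand(im,d,K,t,R,roi):
    O,S=stand(); P=dimples(im,roi,O+10*S[:,2],S[:,2],K,t,R); q=((P-O)@S)[:,:2]
    D=np.linalg.norm(q[:,None]-q[None],axis=2); q=q[((D>9)&(D<19)).sum(1)>=2]
    q=q[np.linalg.norm(q-np.median(q,0),axis=1)<58]
    r=cv2.minAreaRect(q.astype(np.float32)); a=np.linalg.svd(q-q.mean(0))[2][0]; a*=np.sign(a[1])
    return len(q),q.mean(0),np.degrees(np.arctan2(a[0],a[1])),r[1]
E
sed -i '/^_n=/d' h.py
python3 - <<'E'
from h import *
np.set_printoptions(precision=2,suppress=True)
im,d,K,t,R=load("st1")
# refit plane (as before) compactly
V,U=np.mgrid[165:300,250:430];uv=np.c_[U.ravel(),V.ravel()];W=pts(K,t,R,uv,d[V.ravel(),U.ravel()])
sel=(uv[:,1]>265)|(uv[:,1]<190);A=W[sel]
for _ in range(6):
    c0=A.mean(0);n=np.linalg.svd(A-c0,full_matrices=False)[2][2];n*=np.sign(n[2]);A=W[sel&(abs((W-c0)@n)<3)]
sy=np.cross(n,[np.cos(np.radians(24)),0,np.sin(np.radians(24))]);sy/=np.linalg.norm(sy);sx=np.cross(sy,n)
O=c0-30.2*sx-61.3*sy; a=np.radians(.6); y=np.cos(a)*sy+np.sin(a)*sx; x=np.cross(y,n)
np.savez("stand.npz",O=O,S=np.c_[x,y,n]); print(O,y)
k,c,yaw,wh=plate_in_stand(im,d,K,t,R,(285,215,420,292));print(k,c,yaw,wh)
up=c[0]+25+55*abs(np.sin(np.radians(yaw))); yc=c[1]-5
q=qpush(); eoat.command_gripper(60,10)
bot.move_pose(SW([min(up+17,97),yc,40]),q)
hit=bot.move_straight(SW([min(up+17,97),yc,0.5]),40,f_stop=3); print("down",hit,tcpS(),FS(),up,yc,readout.current_t())
E
```

```text
[ 482.51 -266.02   35.24] [ 0.01  1.   -0.  ]
21 [48.49 77.16] 8.604258287260329 (83.09608459472656, 27.222082138061523)
down True [96.62 72.39  0.19] [ 0.3  -0.04  4.36] 81.71397888893713 72.15868757234169 5.475
```

Run:
```python
from h import *
np.set_printoptions(precision=2,suppress=True)
p=tcpS(); bot.move_straight(SW([p[0],p[1],2.2]),40)
h=bot.move_straight(SW([68,p[1],2.2]),35,f_stop=6); print(h,tcpS(),FS())
if not h: h=bot.move_straight(SW([56,p[1],2.2]),18,f_stop=5); print(h,tcpS(),FS())
p=tcpS();bot.move_straight(SW([p[0]+6,p[1],2.2]),50)
bot.move_straight(SW([p[0]+6,p[1],90]),150)
i=grab("wrist","st2"); print(readout.current_t()); print(plate_in_stand(*i,(200,150,480,330)))
```

```text
False [68.25 72.2   2.22] [-0.19 -1.59 -0.3 ]
True [63.68 72.19  2.22] [1.76 0.46 2.31]
8.1667
(22, array([25.72, 75.67]), np.float64(-0.9900217014554421), (82.89583587646484, 41.54366683959961))
```

View pics/st2.png

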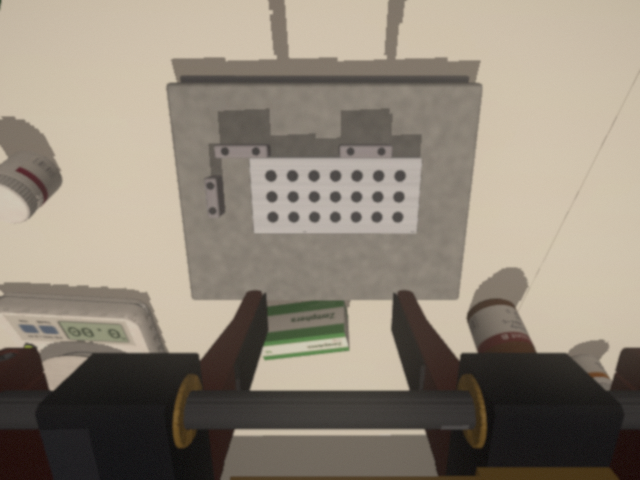

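The plate's long edge now lies on both lower stops (row 157), with its left end at column 252 against the side stop at column 221. Next I'll push along -y with closed fingers.

Run:
```python
from h import *
np.set_printoptions(precision=2,suppress=True)
eoat.command_gripper(0,10); print(readout.current_opening())
bot.move_straight(SW([25,153,60]),200); bot.move_straight(SW([25,153,3]),70,f_stop=4); print(tcpS())
h=bot.move_straight(SW([25,132,3]),35,f_stop=6); print(h,tcpS(),FS())
if not h: h=bot.move_straight(SW([25,116,3]),18,f_stop=4); print(h,tcpS(),FS())
p=tcpS();bot.move_straight(SW([25,p[1]+6,3]),50); bot.move_straight(SW([25,p[1]+6,40]),150)
# second squaring push from uphill, two fingers
bot.move_straight(SW([78,55,40]),200); eoat.command_gripper(60,10)
bot.move_straight(SW([74,55,2.5]),70,f_stop=4); h=bot.move_straight(SW([58,55,2.5]),18,f_stop=4); print(h,tcpS(),FS())
p=tcpS();bot.move_straight(SW([p[0]+6,55,2.5]),50)
bot.move_straight(SW([p[0]+6,55,90]),150)
i=grab("wrist","st3"); print(readout.current_t()); print(plate_in_stand(*i,(200,150,480,330)))
```

```text
0.6535561228242662
[ 25.32 152.6    3.1 ]
False [ 25.03 131.57   2.99] [0.49 0.39 0.28]
True [ 24.65 120.34   2.84] [-0.07 -0.44  0.63]
True [63.62 54.95  2.58] [1.42 0.29 1.68]
16.8167
(23, array([24.52, 55.23]), np.float64(0.13981944941206148), (82.86079406738281, 41.53373718261719))
```

View pics/st3.png

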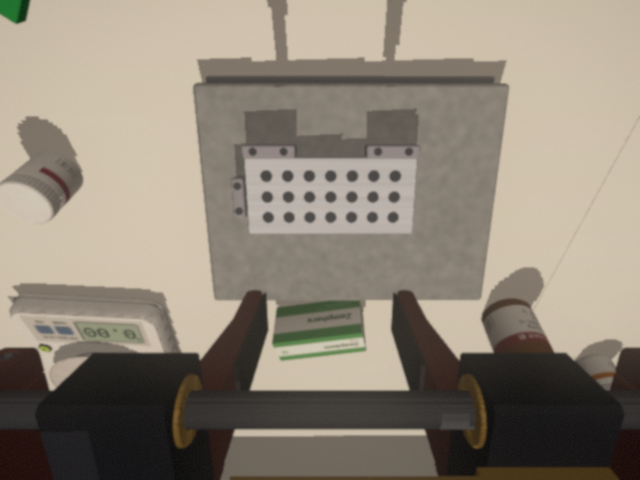

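The plate is squared against both lower stops and the side stop: measured (24.5, 55.2) against (25, 55), turned 0.1°, with nothing touching it. Now the grip and lift, then one look at the plate and bed together.

Run:
```python
from h import *
np.set_printoptions(precision=2,suppress=True)
bot.wait(0.3); q=qgrip(); eoat.command_gripper(78,10)
bot.move_pose(SW([25,55,60]),q)
h=bot.move_straight(SW([25,55,1.8]),60,f_stop=4); print("down",h,tcpS(),readout.current_t())
eoat.command_gripper(40,20); print(readout.current_opening(),readout.current_grasp_force(),FS())
bot.move_straight(SW([25,55,25]),40); bot.move_straight(SW([25,55,110]),150)
print(readout.current_opening(),FS())
by=np.array([.129,.9916,0]);z=np.array([0,0,-1.]);qb=quat(by,np.cross(z,by),z)
c=np.array([479,146,150])-90*by
bot.move_pose(c,qb); bot.wait(.1); print(readout.current_tcp_pos(),readout.current_t(),readout.current_qpos())
grab("wrist","bed2")
```

```text
down False [25.1  54.94  1.96] 19.9583
49.62093119092185 19.994801580905914 [ 8.23  4.27 -0.21]
49.59100276218966 [-0.91  0.2  -1.74]
[467.1   56.01 149.51] 23.225 [-0.03  0.26  1.87  0.    1.01  0.1 ]
```

View pics/bed2.png

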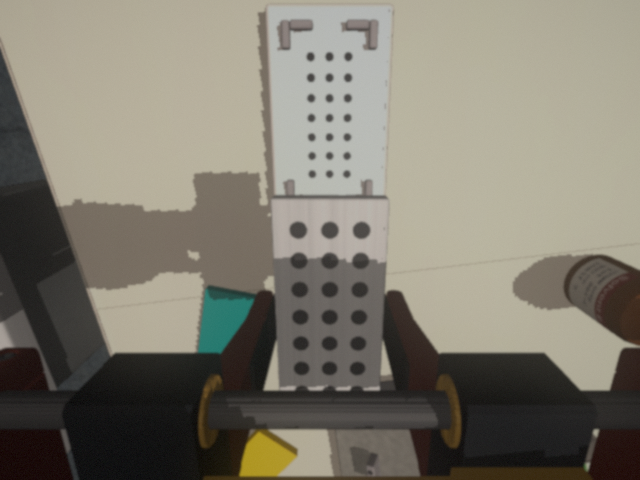

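The plate is held straight, its dimple rows running from 230 to 390 with the 4th row at (330,317). The whole bed dimple grid shows at columns 310–348 and rows 57–174. Next I'll measure both in this one image, hover and refine.

```bash
cat >> h.py <<'E'
def axis(q):
    a=np.linalg.svd(q-q.mean(0))[2][0]; return a*np.sign(a[1])
def both(i,roib,roip,tcp,rot,nrows):
    im,d,K,t,R=i; up=np.array([0,0,1.])
    B=dimples(im,roib,16*up,up,K,t,R,8)[:,:2]
    P=dimples(im,roip,(tcp[2]+8.2)*up,up,K,t,R,40,400)[:,:2]
    return B,P
E
python3 - <<'E'
from h import *
np.set_printoptions(precision=2,suppress=True)
tcp=readout.current_tcp_pos();T=Ro.from_quat(readout.current_eef_rot())
B,P=both(load("bed2"),(298,45,362,183),(283,205,378,378),tcp,T,6)
print(len(B),len(P))
b=B.mean(0);ab=axis(B);ap=axis(P)
print("bed",b,ab,"plate mean",P.mean(0),ap)
tf=lambda p:T.inv().apply(np.c_[p-tcp[:2],np.zeros(len(p))])[:,:2]
print("plate in tool",np.round(tf(P),1).tolist())
print("bed in tool",tf(b[None]),"ang bed, plate",np.degrees(np.arctan2(ab[0],ab[1])),np.degrees(np.arctan2(ap[0],ap[1])))
E
```

```text
21 18
bed [478.46 146.42] [0.13 0.99] plate mean [467.72  63.45] [0.13 0.99]
plate in tool [[42.0, -13.8], [42.0, -0.4], [41.9, 13.1], [28.3, -13.9], [28.2, -0.4], [28.1, 13.1], [14.4, -13.9], [14.4, -0.4], [14.4, 13.1], [0.7, -13.9], [0.7, -0.5], [0.6, 13.0], [-13.1, -14.0], [-13.1, -0.5], [-13.1, 13.0], [-26.8, -14.0], [-26.8, -0.5], [-26.8, 12.9]]
bed in tool [[91.21 -0.62]] ang bed, plate 7.486325519154502 7.6424330635929385
```

Run:
```python
from h import *
np.set_printoptions(precision=2,suppress=True)
a=np.radians(7.412-.156);by=np.array([np.sin(a),np.cos(a),0]);z=np.array([0,0,-1.]);ty=np.cross(z,by);qb=quat(by,ty,z)
g=np.array([478.46,146.42,0])-.67*by+.45*ty; np.save("g.npy",g)
bot.move_straight(g+[0,0,60],120,frame=qb); bot.move_straight(g+[0,0,34],60); bot.wait(.2)
tcp=readout.current_tcp_pos();print(tcp-g,readout.current_t())
grab("wrist","hov")
```

```text
[ 0.29  0.07 34.23] 25.2667
```

View pics/hov.png

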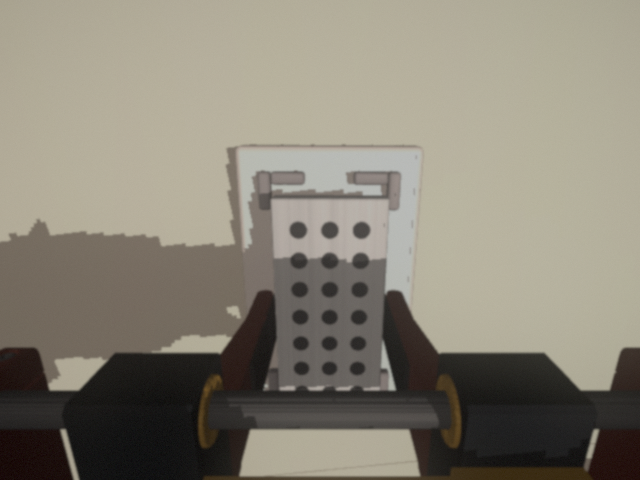

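The plate sits symmetrically between the far guides: inner edges at columns 271 and 388, plate centre at 330. I'll check the end gap at row 184 by ray, then lower.

Run:
```python
from h import *
np.set_printoptions(precision=2,suppress=True)
im,d,K,t,R=load("hov");T=Ro.from_quat(readout.current_eef_rot());tcp=readout.current_tcp_pos();up=np.array([0,0,1.])
f=lambda uv,h:T.inv().apply(ray_plane(K,t,R,uv,h*up,up)-tcp)
gl=cv2.cvtColor(im,cv2.COLOR_BGR2GRAY)
print("col290",gl[166:192,290],"row195 L",gl[195,255:276],"R",gl[195,383:404])
G=f([(290,184),(365,184),(271,195),(388,195)],22);P=f([(300,197),(360,197),(272,200),(387,200)],tcp[2]+8.2)
print(G,P)
if 56.5<G[:2,0].mean()<60:
    g=np.load("g.npy")
    h=bot.move_straight(g+[0,0,25],40,f_stop=4);print(h,readout.current_tcp_pos()-g)
    if not h: h=bot.move_straight(g+[0,0,17],12,f_stop=2.5);print(h,readout.current_tcp_pos()-g,readout.current_wrist_force(),readout.current_t())
```

```text
col290 [184 184 184 181 167 137 114 117 128 133 134 134 132 133 130 127 121 114
 127 159 178 184 184 183 181 171] row195 L [120 119 112 102  94  90  90  87  87  88  88  86  84  79  76  74  84 101
 107 103  99] R [105 104 101  95  93 103 115 125 131 136 135 131 127 134 136 136 147 163
 179 183 186]
[[ 58.45 -18.58  12.27]
 [ 58.43  16.3   12.29]
 [ 53.32 -27.66  12.26]
 [ 53.29  27.24  12.3 ]] [[ 55.92 -12.47  -8.2 ]
 [ 55.91  12.42  -8.18]
 [ 54.68 -24.14  -8.2 ]
 [ 54.65  23.68  -8.18]]
False [-0.43 -0.06 24.6 ]
True [-0.    0.01 18.15] [0.09 0.83 4.44] 26.2583
```

Run:
```python
from h import *
np.set_printoptions(precision=2,suppress=True)
eoat.command_gripper(70); bot.wait(.2); print(readout.current_wrist_force())
g=np.load("g.npy");a=np.radians(7.256);by=np.array([np.sin(a),np.cos(a),0])
bot.move_straight(g+[0,0,60],60); bot.move_straight(g+[0,0,180]-60*by,150); bot.wait(.2)
im,d,K,t,R=grab("wrist","fin"); up=np.array([0,0,1.])
P=dimples(im,(250,60,410,330),26*up,up,K,t,R,10,200)[:,:2]; P=P[np.linalg.norm(P-np.median(P,0),axis=1)<50]
print(len(P),P.mean(0),np.degrees(np.arctan2(*axis(P))),readout.current_t())
m=pts(K,t,R,np.array([(320,150),(338,215),(320,250)]),d[[150,215,250],[320,338,320]]);print(m)
```

```text
[ 0.26 -0.33 -0.09]
18 [477.69 139.26] 7.472249458284406 29.1417
[[470.78 153.38  24.82]
 [478.97  97.68  26.11]
 [457.6   60.3    1.37]]
```

View pics/fin.png

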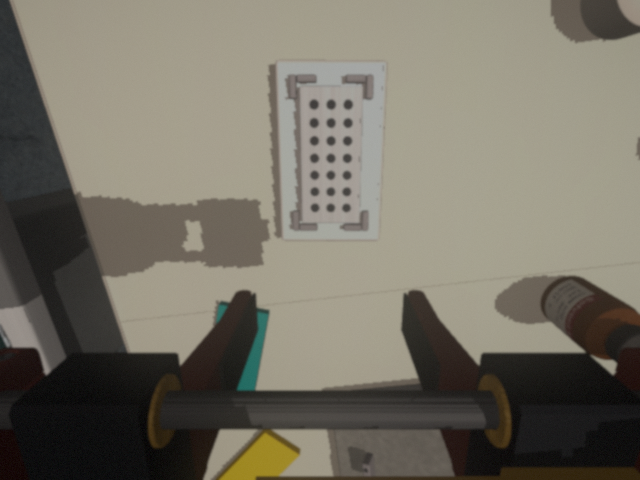

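The plate lies flat on the bed with its dimples up, its grid centred at about (331,156) and seated between all four guides. Its top is at z ≈ 25–26 and the gripper is clear, so I'm handing in.

```bash
python3 -c "
from rig import workorder
print(workorder.job_done())"
```

```text
the job is handed in; nothing more can be done
None
```

I squared the plate against all three stops, let it go, then set it down flat and dimples up between the bed's four guides, and handed the job in at about 29 s; I touched none of the bystanders.

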